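# Work the pressing batten past the post into its bay

## Task

Put the long brass-and-wood batten away in its bay by pushing it along the bench with the fingertips: angle it so that one end goes in behind the upright post, then push the other end in, until the batten lies flat against the back board along its whole length. Never lift it or pinch it between the fingers, and do not disturb the jars, book and tools standing about.

Things in the scene. Friction and masses are not known exactly. Their poses are not given: they have to be found in the camera images.
- batten: Pressing batten: loose straight bar lying on the bench, 290 mm long, 28 wide, 30 high, 0.2 to 0.45 kg (brass core 14 mm wide between wood strips; the core is 3 mm proud at the ends, 1.5 mm on top). Origin: middle of its underside; y along its length, x across, z up. Pushed sideways near one end it swivels. It starts on the robot's side of the bay, shifted to the bay's -y, its +y end short of the post.
- end_a (a point): Centre of the batten's end face at +145 mm on its y axis, 15 mm above its underside (the end nearer the post at the start).
- end_b (a point): Centre of the batten's other end face, at -145 mm on its y axis, 15 mm above its underside.
- bay: Fixed wooden bay, 40 mm high: back board and two end cheeks, no floor, open towards the robot. Origin: middle of its mouth at bench height; x points into the bay, y along the mouth, z up. Inside it is 340 mm long (y -170 to 170) and 75 mm deep (cheeks x 0 to 75, each 30 mm thick; face of the back board at x = 75, board 22 mm thick, 400 mm long).
- post: Fixed upright steel retaining post, 16 mm diameter, 62 mm tall, standing in the mouth of the bay towards the bay's +y end. Origin: centre of its foot; axes parallel to those of the bay. The clear mouth between it and the bay's -y cheek is shorter than the batten.
- jar_a: Bystander: pigment jar, 60 mm across, 58 mm tall, on the +y side of the post in front of the bay. Origin: centre of its underside.
- jar_b: Bystander: pigment jar, 60 mm across, 58 mm tall, beyond the -y cheek of the bay. Origin: centre of its underside.
- jar_c: Bystander: dark pigment jar, 66 mm across, 50 mm tall, behind the back board. Origin: centre of its underside.
- book: Bystander: closed hard-cover book with a brass clasp, 110 x 160 x 24 mm, lying behind the back board. Origin: middle of its underside.
- brush: Bystander: flat brush 200 mm long, lying along its own x near the robot's left. Origin: on its underside.
- folder: Bystander: white folding blade 150 x 22 x 5 mm, lying along its own x near the robot's right. Origin: middle of its underside.
- weight: Bystander: dark steel weight, 60 mm across, 58 mm tall with a knob, behind the back board. Origin: centre of its underside.

How it is judged:
By the outcome, as a careful person would: the job done as asked, in the order asked, and still so for the second after the job is handed in, with the robot touching nothing.
It also fails if it takes over 72 s, if anything falls off the work surface, if the arm or the gripper's body presses on something with over 40 N, if the wrist force passes 120 N, or if a joint passes its speed limit or range.

## Robot

A 6-joint arm with a two-finger parallel gripper is mounted at the origin on the work surface. World frame = base frame: x ahead of the robot, y to its left, z up, the work surface at z = 0. Lengths are in m, angles in rad, forces in N, time in s.
With the tool pointing down it reaches from about 0.275 to 0.825 m from the base axis. Payload 5.2 kg.
Tool frame: the origin (TCP) lies at the very end of the fingers, on their centre line; the grasp point (between the pads) lies 19 mm behind it; z points along the fingers, y is the line along which they close (so a half turn about z gives the same grasp; the last joint's range is limited). The gripper opens to 93 mm and grips with 3 to 60 N. Pads are 15 mm wide; open, the fingers measure 128 mm over their backs; the gripper's body (75 mm by 188 mm) begins 65 mm behind the grasp point.
Start: joints at [-1.441, 0.259, 1.535, -0, 1.348, -0.203], TCP at [0.18, -0.52, 0.219] pointing down, gripper open.
Joint ranges: [-3.14, 3.14], [-0.91, 2.08], [0.19, 2.58], [-1.22, 4.36], [0.22, 2.71], [-3.12, 3.12]. Speed limits (rad/s): [2.57, 2.57, 3.14, 3.14, 3.14, 3.14].

## Interface

Orientations are given as a rotation vector (axis times angle).
In Python, from workcell import bot gives the robot as it stands.
- The arm moves only by the shell command python3 -m handwheel 'ROWS' [FORCE]. ROWS is JSON, a list of rows, each a list of 7 numbers: the opening, from 0 (shut) to 1 (fully open), then the shift along the tool's x, y, z in mm, then the turn, a rotation vector about the tool's x, y, z in degrees. A call has exactly 10 rows; each row shifts and turns the commanded pose from where the row before left it, along the tool's axes as they then stand; what a row does not reach is not made up. A row lasts 1/12 s, in which the tool goes at most 41.7 mm and 7.16 degrees, less where a joint would pass 70% of its speed; a pose out of reach is approached as far as the arm can. A call with a gripper value outside its range is refused whole. The fingers move at their own pace and stop on an object; FORCE is the grip in N (left out, the last holds). Time passes only in rows, so rows that do not move let the fingers close, or fill a call up. It gives the time, the measured TCP pose, the force, the opening and the grip force at its end, in the units of the state.
- bot.get_state(): the state, without advancing time (a new reading comes with each control period).
- bot.grab_frame(name): name is "side" or "top"; returns a dict with "pixels" (400x640x3 uint8, red, green, blue), "mtx" (3x3 intrinsics, pixels), "T" (4x4, takes a point from camera to world coordinates). Camera axes: x right, y down, z forward; pixel columns grow to the right and rows downward; lengths in m; the calibration is good to about 2 mm. A picture is of the moment at which its call begins. There is no depth.
- bot.close_job(): hands the job in; it is judged then, once.
The state is a dict: "time": time; "joints": joint angles; "dq": joint speeds; "effort": joint torques, N m; "position": TCP position; "tcp_rot": TCP orientation; "ft_force": force on the tool from outside, world axes, zero at the start; "torque": the same for the moment, N m; "grip_width": opening from 0.0 (shut) to 1.0 (fully open); "gripper_force": force on a finger pad.
Only numpy, scipy, OpenCV 4.12 (cv2) and the standard library are available. Lean on these libraries where they do the work, as an engineer would, in place of code of your own. Each camera call takes 0.05 s, during which the arm holds its last target. There are 200 camera calls.

## Working session

There is one attempt and no reset: what is moved stays moved. The work goes in short steps, Python scripts to look and compute and a shell command to move; the robot and the scene stay as the last step left them, time stands still between calls to the robot, and variables do not carry over. Pictures are saved under pics/ and viewed, at most 10 in all, crops included, and the job is handed in when it is done.

```bash
mkdir -p pics; ls; python3 - <<'E'
from workcell import bot
import cv2
for n in("top","side"):
    f=bot.grab_frame(n); cv2.imwrite(f"pics/{n}0.png",f["pixels"][:,:,::-1]); print(f["mtx"],f["T"])
print(bot.get_state())
E
```

```text
pics
[[386.56908445   0.         321.74723146]
 [  0.         386.56908445 194.37505867]
 [  0.           0.           1.        ]] [[ 0.01345984 -0.99437329  0.10507426  0.40973902]
 [-0.99989196 -0.01276429  0.00728923 -0.02406593]
 [-0.00590701 -0.10516102 -0.99443766  1.00309009]
 [ 0.          0.          0.          1.        ]]
[[462.0743226    0.         321.24010855]
 [  0.         462.0743226  208.22212123]
 [  0.           0.           1.        ]] [[-0.9846431  -0.06483952  0.16209198  0.34343906]
 [-0.17289346  0.49089289 -0.85389228  0.96710285]
 [-0.02420384 -0.86880378 -0.49456462  0.61621817]
 [ 0.          0.          0.          1.        ]]
{'time': 0.1, 'joints': array([-1.44079299e+00,  2.59231902e-01,  1.53595177e+00,  3.34154054e-06,
        1.34800347e+00, -2.02806875e-01]), 'dq': array([-9.44742096e-04, -4.13526527e-04, -3.21062883e-03, -8.52568897e-05,
       -3.30918025e-04,  5.30981147e-05]), 'effort': array([ 1.64828074e-03, -4.38215089e+01, -2.84640205e+01,  7.20205042e-02,
        3.62106424e-02, -5.12989493e-05]), 'position': array([ 0.17964097, -0.51932422,  0.21793019]), 'tcp_rot': array([-3.09662544e+00, -5.20102658e-01, -9.62182326e-05]), 'ft_force': array([ 0.04457421, -0.68895606, -0.16696601]), 'torque': array([-0.0308274 , -0.01254872,  0.03823433]), 'gripper_force': 0.0, 'grip_width': 0.9997613474235654}
```

View pics/top0.png

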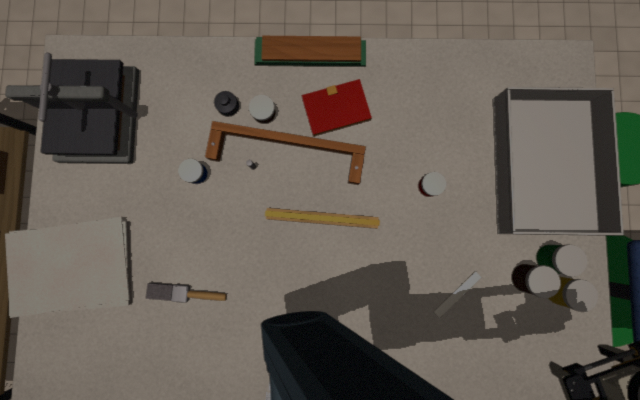

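View pics/side0.png

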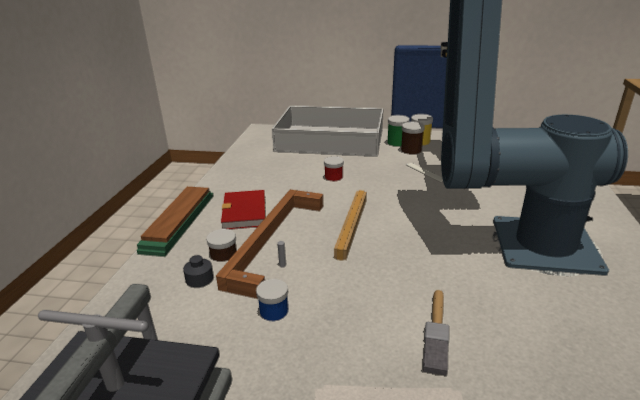

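Top view: batten from (267,214) to (379,223), bay corners about (213,125) and (365,150), post at about (252,164), jar_a at (193,171), jar_b at (432,184). The side view agrees.

```bash
cat > h.py <<'E'
import numpy as np, cv2
from workcell import bot
def ray(f,uv,z):
    uv=np.atleast_2d(np.asarray(uv,float)); d=np.c_[uv,np.ones(len(uv))]@np.linalg.inv(f["mtx"]).T@f["T"][:3,:3].T
    o=f["T"][:3,3]; return (o+d*((z-o[2])/d[:,2])[:,None])[:,:2]
def proj(f,P):
    P=np.atleast_2d(P); q=(P-f["T"][:3,3])@f["T"][:3,:3]@f["mtx"].T; return q[:,:2]/q[:,2:]
def batten(f,box=(60,330,190,430)):
    hsv=cv2.cvtColor(f["pixels"],cv2.COLOR_RGB2HSV); m=cv2.inRange(hsv,(15,110,70),(30,255,255))
    k=np.zeros_like(m); r0,r1,c0,c1=box; k[r0:r1,c0:c1]=m[r0:r1,c0:c1]
    return k
E
python3 - <<'E'
from h import *
f=bot.grab_frame("top"); hsv=cv2.cvtColor(f["pixels"],cv2.COLOR_RGB2HSV)
for p in [(320,218),(300,136),(215,140),(357,170),(252,163),(325,216),(325,221)]: print(p,hsv[p[1],p[0]])
m=batten(f); c=max(cv2.findContours(m,0,2)[0],key=cv2.contourArea)
r=cv2.minAreaRect(ray(f,c[:,0],.03).astype(np.float32)); print("batten",r,cv2.boxPoints(r))
b=cv2.inRange(hsv,(5,130,50),(14,255,255)); b[:,:195]=0;b[:,380:]=0;b[190:]=0; b[:115]=0
c=max(cv2.findContours(b,0,2)[0],key=cv2.contourArea); P=ray(f,c[:,0],.04)
print("bay",cv2.minAreaRect(P.astype(np.float32)),cv2.boxPoints(cv2.minAreaRect(P.astype(np.float32))))
s=cv2.resize(f["pixels"][95:245,170:370],None,fx=4,fy=4,interpolation=2); cv2.imwrite("pics/c1.png",s[:,:,::-1])
E
```

```text
(320, 218) [ 22 160 131]
(300, 136) [ 12 160 102]
(215, 140) [ 13 172 105]
(357, 170) [ 12 167 107]
(252, 163) [ 6 20 64]
(325, 216) [ 22 156 132]
(325, 221) [ 19 141 125]
batten ((0.45368215441703796, -0.01798650622367859), (0.28807684779167175, 0.02692096307873726), 85.92742919921875) [[ 0.43002608 -0.16070527]
 [ 0.45687905 -0.16261718]
 [ 0.47733822  0.12473226]
 [ 0.45048526  0.12664416]]
bay ((0.6184498071670532, 0.07793612778186798), (0.3954603374004364, 0.09734611958265305), 81.09586334228516) [[ 0.5397583  -0.10987744]
 [ 0.63593125 -0.12494484]
 [ 0.6971413   0.2657497 ]
 [ 0.60096836  0.2808171 ]]
```

View pics/c1.png

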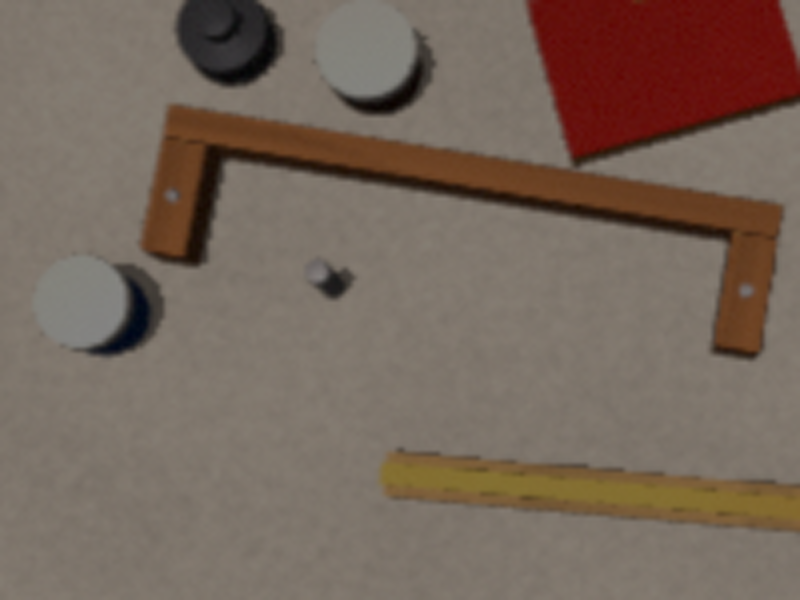

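Crop shows the post top at (318,270) → full-image (249.5,162.5), jar_a lid at (191,171), and the batten's A end at about (267,213), well to the right of the post.

```bash
cat >> h.py <<'E'
B0=np.array([.5704,.0855]); ex=np.array([.988,-.155]); ey=np.array([.155,.988])
def bay(p): d=np.atleast_2d(p)-B0; return np.c_[d@ex,d@ey].round(4)
def world(b): b=np.atleast_2d(b); return (B0+b[:,:1]*ex+b[:,1:]*ey).round(4)
def meas(f=None):
    f=f or bot.grab_frame("top"); m=batten(f)
    c=np.vstack([c for c in cv2.findContours(m,0,2)[0] if cv2.contourArea(c)>25])
    r=cv2.minAreaRect(ray(f,c[:,0],.03).astype(np.float32)); p=cv2.boxPoints(r); c=np.array(r[0])
    e=p[1]-p[0] if np.linalg.norm(p[1]-p[0])>np.linalg.norm(p[2]-p[1]) else p[2]-p[1]
    e=e/np.linalg.norm(e); e*=np.sign(e[1])
    print("batten centre w",c.round(4),"bay",bay(c)[0],"size",np.round(r[1],4),"yaw_rel_bay",round(np.degrees(np.arctan2(-e@ex,e@ey)),2),"yaw_w",round(np.degrees(np.arctan2(-e[0],e[1])),2))
    for n,s in(("A",.145),("B",-.145)): print(n,"w",(c+s*e).round(4),"bay",bay(c+s*e)[0])
    return c,e
E
python3 - <<'E'
from h import *
f=bot.grab_frame("top"); g=bot.grab_frame("side")
p=ray(f,(249.5,162.5),.062); print("post",p,bay(p)); print("side px of post top/foot",proj(g,np.r_[p[0],.062]),proj(g,np.r_[p[0],0]))
p=ray(f,[(191,171),(430.5,184)],.058); print("jars",p,bay(p))
h=cv2.cvtColor(g["pixels"],cv2.COLOR_RGB2HSV)
meas(f)
from scipy.spatial.transform import Rotation as R
print(R.from_rotvec(bot.get_state()["tcp_rot"]).as_matrix().round(3))
# corners of bay in side view check
print(proj(g,np.c_[world([[0,-.2],[0,.2],[.097,.2]]),[.04]*3]))
E
```

```text
post [[0.58612349 0.16251058]] [[0.0036 0.0785]]
side px of post top/foot [[281.31962143 240.92288173]] [[283.17921678 264.08898884]]
jars [[ 0.56371049  0.30778996]
 [ 0.53871183 -0.2844555 ]] [[-0.0411  0.2186]
 [ 0.026  -0.3704]]
batten centre w [0.4523 0.0099] bay [-0.105 -0.093] size [0.3031 0.6464] yaw_rel_bay 66.64 yaw_w 57.72
A w [0.3297 0.0874] bay [-0.2381 -0.0355]
B w [ 0.5749 -0.0675] bay [ 0.0282 -0.1505]
[[ 0.945  0.327 -0.   ]
 [ 0.327 -0.945  0.001]
 [ 0.    -0.001 -1.   ]]
[[324.06951022 192.60207793]
 [259.45478434 283.36416161]
 [216.18591636 274.41822535]]
```

```bash
sed -i 's/(60,330,190,430)/(60,285,190,430)/' h.py
cat >> h.py <<'E'
def st():
    from scipy.spatial.transform import Rotation as R
    s=bot.get_state(); m=R.from_rotvec(s["tcp_rot"]).as_matrix()
    print("t",round(s["time"],2),"tcp bay",bay(s["position"][:2])[0],"z",round(s["position"][2],4),"tooly yaw rel bay x",round(np.degrees(np.arctan2(m[1,1],m[0,1]))+8.9,2),"F",s["ft_force"].round(1))
E
python3 -m handwheel '[[0,0,0,0,0,0,-6.2],[0,0,0,0,0,0,-6.2],[0,0,0,0,0,0,-6.2],[0,0,0,0,0,0,-6.2],[0,0,0,0,0,0,-6.2],[0,0,0,0,0,0,-6.2],[0,0,0,0,0,0,-6.2],[0,0,0,0,0,0,-6.2],[0,0,0,0,0,0,-6.2],[0,0,0,0,0,0,-6.2]]' 10
python3 -m handwheel '[[0,29,7,0,0,0,0],[0,29,7,0,0,0,0],[0,29,7,0,0,0,0],[0,29,7,0,0,0,0],[0,29,7,0,0,0,0],[0,29,7,0,0,0,0],[0,29,7,0,0,0,0],[0,29,7,0,0,0,0],[0,29,7,0,0,0,0],[0,29,7,0,0,0,0]]'
python3 -m handwheel '[[0,29,7,0,0,0,0],[0,29,7,0,0,0,0],[0,29,7,0,0,0,0],[0,29,7,0,0,0,0],[0,29,7,0,0,0,0],[0,29,7,0,0,0,0],[0,29,7,0,0,0,0],[0,29,7,0,0,0,0],[0,29,7,0,0,0,0],[0,0,0,0,0,0,0]]'
python3 -c "
from h import *
st(); f=bot.grab_frame('top'); cv2.imwrite('pics/t2.png',f['pixels'][:,:,::-1]); meas(f)"
```

```text
time: 1.08
position: [0.1797, -0.5197, 0.2185]
tcp_rot: [-2.382, -2.048, -0.0]
ft_force: [-0.4, 0.1, 0.6]
grip_width: 0.334
gripper_force: 0.0
time: 1.92
position: [0.2941, -0.2428, 0.2187]
tcp_rot: [2.388, 2.041, 0.0]
ft_force: [-0.3, 0.5, -0.2]
grip_width: 0.006
gripper_force: 0.0
time: 2.75
position: [0.3976, 0.0079, 0.2188]
tcp_rot: [-2.383, -2.046, -0.003]
ft_force: [-1.4, 0.5, -0.5]
grip_width: 0.003
gripper_force: 0.0
t 2.75 tcp bay [-0.1587 -0.1034] z 0.2188 tooly yaw rel bay x 0.22 F [-1.4  0.5 -0.5]
batten centre w [ 0.61   -0.0818] bay [ 0.0651 -0.1591] size [0.3848 0.0494] yaw_rel_bay -62.8 yaw_w -71.72
A w [ 0.7477 -0.0363] bay [ 0.1941 -0.0929]
B w [ 0.4723 -0.1273] bay [-0.0639 -0.2254]
```

View pics/t2.png

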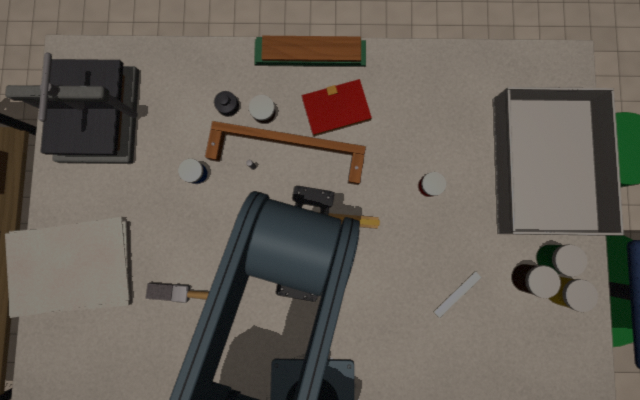

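The arm hides most of the batten from above here; only its B end at about (368,221) shows, unmoved. I'll descend and push near A, then back off and look.

```bash
sed -i 's/(60,285,190,430)/(105,285,190,430)/' h.py
python3 -m handwheel '[[0,11,0,0,0,0,0],[0,11,0,0,0,0,0],[0,11,0,0,0,0,0],[0,0,0,38,0,0,0],[0,0,0,38,0,0,0],[0,0,0,38,0,0,0],[0,0,0,38,0,0,0],[0,0,0,34,0,0,0],[0,0,0,20,0,0,0],[0,0,0,0,0,0,0]]'
python3 -c "
from h import *
st()"
python3 -m handwheel '[[0,0,9,0,0,0,0],[0,0,9,0,0,0,0],[0,0,9,0,0,0,0],[0,0,9,0,0,0,0],[0,0,9,0,0,0,0],[0,0,9,0,0,0,0],[0,0,9,0,0,0,0],[0,0,9,0,0,0,0],[0,0,9,0,0,0,0],[0,0,0,0,0,0,0]]'
python3 -c "
from h import *
st(); f=bot.grab_frame('side'); cv2.imwrite('pics/s3.png',f['pixels'][:,:,::-1])"
```

```text
time: 3.63
position: [0.3981, 0.0359, 0.0093]
tcp_rot: [-2.384, -2.036, 0.009]
ft_force: [-0.3, -0.3, 0.3]
grip_width: 0.006
gripper_force: 0.0
t 3.63 tcp bay [-0.1625 -0.0757] z 0.0093 tooly yaw rel bay x -0.1 F [-0.3 -0.3  0.3]
time: 4.47
position: [0.4846, 0.0233, 0.0129]
tcp_rot: [2.386, 2.04, 0.003]
ft_force: [0.8, -1.2, -0.2]
grip_width: 0.006
gripper_force: 0.0
t 4.47 tcp bay [-0.0751 -0.0748] z 0.0129 tooly yaw rel bay x -0.04 F [ 0.8 -1.2 -0.2]
```

View pics/s3.png

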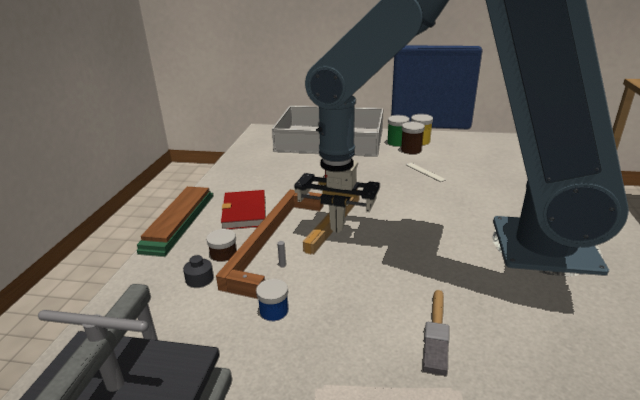

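Side view: the batten has swivelled; its A end at about (312,244) now leads towards the bay, right of the post (282,250). I'll pull clear towards -y for a full top view.

```bash

python3 -m handwheel '[[0,0,-30,0,0,0,0],[0,0,-30,0,0,0,0],[0,-30,0,-40,0,0,0],[0,-41,0,-10,0,0,0],[0,-41,0,0,0,0,0],[0,-41,0,0,0,0,0],[0,-41,0,0,0,0,0],[0,-41,0,0,0,0,0],[0,-41,0,0,0,0,0],[0,-41,0,0,0,0,0]]'
python3 -c "
from h import *
st(); f=bot.grab_frame('top'); cv2.imwrite('pics/t3.png',f['pixels'][:,:,::-1]); meas(f)"
```

```text
time: 5.35
position: [0.3736, -0.2768, 0.0561]
tcp_rot: [2.387, 2.04, 0.0]
ft_force: [-0.1, -0.1, 0.4]
grip_width: 0.003
gripper_force: 0.0
t 5.35 tcp bay [-0.1383 -0.3885] z 0.0561 tooly yaw rel bay x -0.05 F [-0.1 -0.1  0.4]
batten centre w [ 0.5008 -0.0271] bay [-0.0513 -0.122 ] size [0.2882 0.0278] yaw_rel_bay -6.79 yaw_w -15.71
A w [0.54   0.1125] bay [-0.0342  0.022 ]
B w [ 0.4615 -0.1666] bay [-0.0685 -0.266 ]
```

```bash

python3 -m handwheel '[[0,39,0,4,0,0,0],[0,39,0,5,0,0,0],[0,39,0,5,0,0,0],[0,39,0,5,0,0,0],[0,39,0,5,0,0,0],[0,39,0,5,0,0,0],[0,39,0,5,0,0,0],[0,39,0,5,0,0,0],[0,39,0,5,0,0,0],[0,0,0,0,0,0,0]]'
python3 -c "
from h import *
st()"
python3 -m handwheel '[[0,0,20,0,0,0,0],[0,0,20,0,0,0,0],[0,0,10,0,0,0,0],[0,0,10,0,0,0,0],[0,0,8,0,0,0,0],[0,0,8,0,0,0,0],[0,0,8,0,0,0,0],[0,0,7,0,0,0,0],[0,0,7,0,0,0,0],[0,0,0,0,0,0,0]]'
python3 -c "
from h import *
st()"
python3 -m handwheel '[[0,0,-30,0,0,0,0],[0,0,-40,0,0,0,0],[0,-30,-10,-40,0,0,0],[0,-41,0,-10,0,0,0],[0,-41,0,0,0,0,0],[0,-41,0,0,0,0,0],[0,-41,0,0,0,0,0],[0,-41,0,0,0,0,0],[0,-41,0,0,0,0,0],[0,-41,0,0,0,0,0]]'
python3 -m handwheel '[[0,-40,0,0,0,0,0],[0,-40,0,0,0,0,0],[0,0,0,0,0,0,0],[0,0,0,0,0,0,0],[0,0,0,0,0,0,0],[0,0,0,0,0,0,0],[0,0,0,0,0,0,0],[0,0,0,0,0,0,0],[0,0,0,0,0,0,0],[0,0,0,0,0,0,0]]'
python3 -c "
from h import *
st(); f=bot.grab_frame('top'); cv2.imwrite('pics/t4.png',f['pixels'][:,:,::-1]); meas(f)"
```

```text
time: 6.23
position: [0.4283, 0.0782, 0.0113]
tcp_rot: [-2.381, -2.049, -0.002]
ft_force: [-1.0, -0.6, -0.4]
grip_width: 0.004
gripper_force: 0.0
t 6.23 tcp bay [-0.1392 -0.0292] z 0.0113 tooly yaw rel bay x 0.33 F [-1.  -0.6 -0.4]
time: 7.07
position: [0.5273, 0.0565, 0.012]
tcp_rot: [2.387, 2.04, 0.002]
ft_force: [0.0, 0.1, 0.6]
grip_width: 0.008
gripper_force: 0.0
t 7.07 tcp bay [-0.0381 -0.0353] z 0.012 tooly yaw rel bay x -0.06 F [0.  0.1 0.6]
time: 7.9
position: [0.3995, -0.2403, 0.0548]
tcp_rot: [2.387, 2.041, 0.0]
ft_force: [1.6, 1.7, 0.3]
grip_width: 0.009
gripper_force: 0.0
time: 8.73
position: [0.3878, -0.3165, 0.0546]
tcp_rot: [2.386, 2.043, -0.0]
ft_force: [0.2, -0.3, -0.7]
grip_width: 0.007
gripper_force: 0.0
t 8.73 tcp bay [-0.1181 -0.4254] z 0.0546 tooly yaw rel bay x 0.04 F [ 0.2 -0.3 -0.7]
batten centre w [ 0.5199 -0.0295] bay [-0.0321 -0.1215] size [0.2881 0.0277] yaw_rel_bay -16.33 yaw_w -25.24
A w [0.5817 0.1016] bay [0.0087 0.0177]
B w [ 0.458  -0.1607] bay [-0.0729 -0.2606]
```

```bash

python3 -m handwheel '[[0,39,0,5,0,0,0],[0,39,0,5,0,0,0],[0,39,0,5,0,0,0],[0,39,0,5,0,0,0],[0,39,0,5,0,0,0],[0,39,0,6,0,0,0],[0,39,0,6,0,0,0],[0,38,0,6,0,0,0],[0,0,0,0,0,0,0],[0,0,0,0,0,0,0]]'
python3 -m handwheel '[[0,0,20,0,0,0,0],[0,0,20,0,0,0,0],[0,0,10,0,0,0,0],[0,0,3,0,0,0,0],[0,0,3,0,0,0,0],[0,0,3,0,0,0,0],[0,0,3,0,0,0,0],[0,0,3,0,0,0,0],[0,0,0,0,0,0,0],[0,0,0,0,0,0,0]]'
python3 -c "
from h import *
st()"
python3 -m handwheel '[[0,0,-30,0,0,0,0],[0,0,-35,0,0,0,0],[0,-38,0,0,0,0,0],[0,-38,0,0,0,0,0],[0,-38,0,0,0,0,0],[0,-38,0,0,0,0,0],[0,-38,0,0,0,0,0],[0,-38,0,0,0,0,0],[0,0,0,0,0,0,0],[0,0,0,0,0,0,0]]'
python3 -m handwheel '[[0,0,0,0,0,0,5.5],[0,0,0,0,0,0,5.5],[0,0,0,0,0,0,5.5],[0,0,0,0,0,0,0],[0,0,0,0,0,0,0],[0,0,0,0,0,0,0],[0,0,0,0,0,0,0],[0,0,0,0,0,0,0],[0,0,0,0,0,0,0],[0,0,0,0,0,0,0]]'
python3 -c "
from h import *
st(); f=bot.grab_frame('top'); cv2.imwrite('pics/t5.png',f['pixels'][:,:,::-1]); meas(f)"
```

```text
time: 9.62
position: [0.4355, -0.0078, 0.0112]
tcp_rot: [-2.382, -2.048, 0.001]
ft_force: [0.1, -0.3, 0.3]
grip_width: 0.007
gripper_force: 0.0
time: 10.45
position: [0.4998, -0.0199, 0.0113]
tcp_rot: [-2.387, -2.042, 0.0]
ft_force: [-1.4, -0.4, -0.5]
grip_width: 0.005
gripper_force: 0.5
t 10.45 tcp bay [-0.0534 -0.1151] z 0.0113 tooly yaw rel bay x -0.03 F [-1.4 -0.4 -0.5]
time: 11.28
position: [0.4006, -0.2375, 0.0117]
tcp_rot: [2.39, 2.036, 0.0]
ft_force: [0.1, 0.1, 0.4]
grip_width: 0.004
gripper_force: 0.0
time: 12.12
position: [0.4004, -0.2351, 0.0114]
tcp_rot: [2.655, 1.679, 0.0]
ft_force: [-0.3, 0.3, -0.4]
grip_width: 0.006
gripper_force: 0.0
t 12.12 tcp bay [-0.1182 -0.3431] z 0.0114 tooly yaw rel bay x -16.5 F [-0.3  0.3 -0.4]
batten centre w [ 0.5276 -0.0301] bay [-0.0244 -0.1208] size [0.2872 0.0281] yaw_rel_bay -16.43 yaw_w -25.35
A w [0.5897 0.1009] bay [0.0167 0.0183]
B w [ 0.4655 -0.1611] bay [-0.0654 -0.2599]
```

View pics/t5.png

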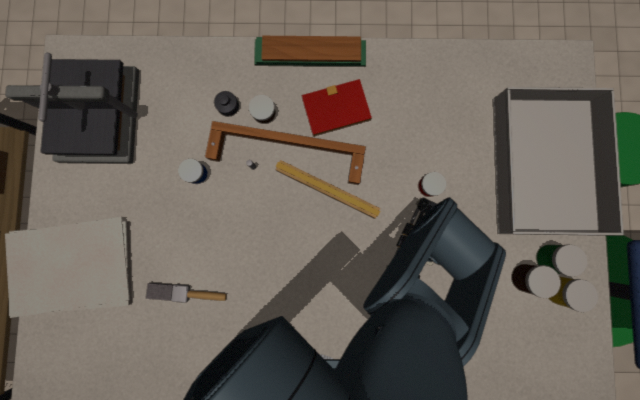

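Top view: the batten runs from about (279,166) to (377,213), pointed just right of/behind the post (251,163); the gripper is behind the B end at about (410,225). Now push along its axis.

```bash

python3 -m handwheel '[[0,0,14,0,0,0,0],[0,0,13,0,0,0,0],[0,25,0,0,0,0,0],[0,25,0,0,0,0,0],[0,15,0,0,0,0,0],[0,8,0,0,0,0,0],[0,8,0,0,0,0,0],[0,8,0,0,0,0,0],[0,8,0,0,0,0,0],[0,8,0,0,0,0,0]]'
python3 -m handwheel '[[0,8,0,0,0,0,0],[0,8,0,0,0,0,0],[0,8,0,0,0,0,0],[0,8,0,0,0,0,0],[0,8,0,0,0,0,0],[0,4,0,0,0,0,0],[0,0,0,0,0,0,0],[0,0,0,0,0,0,0],[0,0,0,0,0,0,0],[0,0,0,0,0,0,0]]'
python3 -c "
from h import *
st(); f=bot.grab_frame('top'); cv2.imwrite('pics/t6.png',f['pixels'][:,:,::-1]); meas(f)"
```

```text
time: 13.0
position: [0.47, -0.152, 0.0114]
tcp_rot: [2.656, 1.677, -0.0]
ft_force: [-0.5, -1.9, -0.0]
grip_width: 0.007
gripper_force: 0.8
time: 13.83
position: [0.4887, -0.1123, 0.0114]
tcp_rot: [-2.656, -1.678, -0.0]
ft_force: [1.0, -0.4, -1.1]
grip_width: 0.006
gripper_force: 0.0
t 13.83 tcp bay [-0.05   -0.2081] z 0.0114 tooly yaw rel bay x -16.55 F [ 1.  -0.4 -1.1]
batten centre w [0.5688 0.056 ] bay [ 0.003  -0.0294] size [0.2282 0.028 ] yaw_rel_bay -16.51 yaw_w -25.43
A w [0.6311 0.1869] bay [0.0442 0.1096]
B w [ 0.5066 -0.075 ] bay [-0.0382 -0.1684]
```

View pics/t6.png

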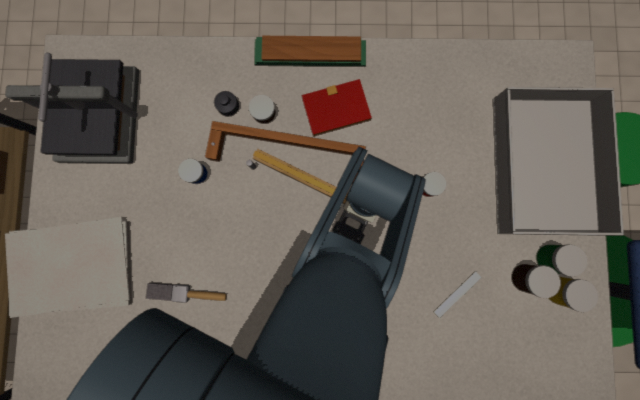

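The A end, at about (256,153), is now passing behind the post (251,163) with clearance. I'll continue 64 mm.

```bash

python3 -m handwheel '[[0,8,0,0,0,0,0],[0,8,0,0,0,0,0],[0,8,0,0,0,0,0],[0,8,0,0,0,0,0],[0,8,0,0,0,0,0],[0,8,0,0,0,0,0],[0,8,0,0,0,0,0],[0,8,0,0,0,0,0],[0,0,0,0,0,0,0],[0,0,0,0,0,0,0]]'
python3 -c "
from h import *
st()"
python3 -m handwheel '[[0,-35,0,0,0,0,0],[0,-30,0,0,0,0,0],[0,-30,-10,0,0,0,0],[0,-30,-10,0,0,0,0],[0,-30,-10,0,0,0,-5.5],[0,-25,-10,0,0,0,-5.5],[0,-20,-10,0,0,0,-5.5],[0,0,0,0,0,0,0],[0,0,0,0,0,0,0],[0,0,0,0,0,0,0]]'
python3 -c "
from h import *
st(); f=bot.grab_frame('top'); cv2.imwrite('pics/t7.png',f['pixels'][:,:,::-1]); meas(f)"
```

```text
time: 14.72
position: [0.5165, -0.0536, 0.0114]
tcp_rot: [-2.655, -1.679, -0.0]
ft_force: [-1.0, -0.4, -0.1]
grip_width: 0.007
gripper_force: 0.0
t 14.72 tcp bay [-0.0317 -0.1458] z 0.0114 tooly yaw rel bay x -16.47 F [-1.  -0.4 -0.1]
time: 15.55
position: [0.3902, -0.2184, 0.0115]
tcp_rot: [2.391, 2.038, 0.001]
ft_force: [0.3, -0.1, 0.3]
grip_width: 0.004
gripper_force: 0.0
t 15.55 tcp bay [-0.1309 -0.3282] z 0.0115 tooly yaw rel bay x -0.2 F [ 0.3 -0.1  0.3]
batten centre w [0.5832 0.0871] bay [0.0124 0.0036] size [0.2877 0.028 ] yaw_rel_bay -16.49 yaw_w -25.4
A w [0.6454 0.2181] bay [0.0536 0.1426]
B w [ 0.521  -0.0439] bay [-0.0287 -0.1355]
```

View pics/t7.png

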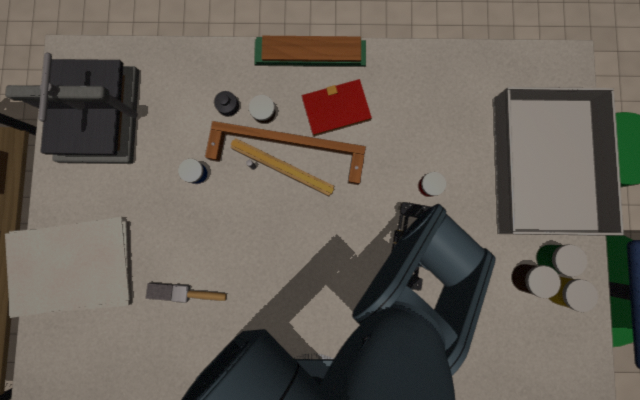

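Top view: A end at about (236,144) is behind the post, B end at about (331,190) clear of the -y cheek (357,165). Now push B in.

```bash

python3 -m handwheel '[[0,36,0,0,0,0,0],[0,36,0,0,0,0,0],[0,36,0,0,0,0,0],[0,36,0,0,0,0,0],[0,36,0,0,0,0,0],[0,36,0,0,0,0,0],[0,4,20,0,0,0,0],[0,0,20,0,0,0,0],[0,0,20,0,0,0,0],[0,0,8,0,0,0,0]]'
python3 -m handwheel '[[0,0,8,0,0,0,0],[0,0,8,0,0,0,0],[0,0,8,0,0,0,0],[0,0,8,0,0,0,0],[0,0,8,0,0,0,0],[0,0,8,0,0,0,0],[0,0,8,0,0,0,0],[0,0,8,0,0,0,0],[0,0,0,0,0,0,0],[0,0,0,0,0,0,0]]'
python3 -c "
from h import *
st()"
python3 -m handwheel '[[0,0,-40,0,0,0,0],[0,0,-40,0,0,0,0],[0,0,-40,0,0,0,0],[0,-40,0,0,0,0,0],[0,-40,0,0,0,0,0],[0,-40,0,0,0,0,0],[0,-40,0,0,0,0,0],[0,-40,0,0,0,0,0],[0,-20,0,0,0,0,0],[0,0,0,0,0,0,0]]'
python3 -c "
from h import *
st(); f=bot.grab_frame('top'); cv2.imwrite('pics/t8.png',f['pixels'][:,:,::-1]); meas(f)"
```

```text
time: 16.43
position: [0.4946, -0.0105, 0.0118]
tcp_rot: [2.384, 2.043, 0.003]
ft_force: [0.9, -0.1, -0.0]
grip_width: 0.002
gripper_force: 0.0
time: 17.27
position: [0.5552, -0.0217, 0.0114]
tcp_rot: [2.388, 2.041, 0.001]
ft_force: [-0.4, -0.2, -0.1]
grip_width: 0.004
gripper_force: 0.0
t 17.27 tcp bay [ 0.0016 -0.1083] z 0.0114 tooly yaw rel bay x -0.04 F [-0.4 -0.2 -0.1]
time: 18.1
position: [0.4022, -0.225, 0.012]
tcp_rot: [2.389, 2.034, -0.0]
ft_force: [1.2, -0.6, -0.2]
grip_width: 0.01
gripper_force: 0.0
t 18.1 tcp bay [-0.1181 -0.3328] z 0.012 tooly yaw rel bay x -0.28 F [ 1.2 -0.6 -0.2]
batten centre w [0.6047 0.0889] bay [0.0333 0.0087] size [0.2885 0.0288] yaw_rel_bay -1.33 yaw_w -10.25
A w [0.6305 0.2316] bay [0.0367 0.1537]
B w [ 0.5789 -0.0538] bay [ 0.03   -0.1363]
```

```bash

python3 -m handwheel '[[0,37,0,0,0,0,0],[0,37,0,0,0,0,0],[0,37,0,0,0,0,0],[0,37,0,0,0,0,0],[0,37,0,0,0,0,0],[0,37,0,0,0,0,0],[0,37,0,0,0,0,0],[0,37,0,0,0,0,0],[0,37,0,0,0,0,0],[0,2,20,0,0,0,0]]'
python3 -m handwheel '[[0,0,30,0,0,0,0],[0,0,30,0,0,0,0],[0,0,20,0,0,0,0],[0,0,15,0,0,0,0],[0,0,7,0,0,0,0],[0,0,7,0,0,0,0],[0,0,7,0,0,0,0],[0,0,5,0,0,0,0],[0,0,3,0,0,0,0],[0,0,0,0,0,0,0]]'
python3 -c "
from h import *
st()"
python3 -m handwheel '[[0,0,1,0,0,0,0],[0,0,1,0,0,0,0],[0,0,1,0,0,0,0],[0,0,1,0,0,0,0],[0,0,1,0,0,0,0],[0,0,1,0,0,0,0],[0,0,0,0,0,0,0],[0,0,0,0,0,0,0],[0,0,0,0,0,0,0],[0,0,0,0,0,0,0]]'
python3 -c "
from h import *
st()"
```

```text
time: 18.98
position: [0.4683, 0.1154, 0.011]
tcp_rot: [-2.376, -2.048, 0.004]
ft_force: [-0.5, 1.1, -0.1]
grip_width: 0.007
gripper_force: 0.0
time: 19.82
position: [0.5963, 0.0884, 0.0114]
tcp_rot: [2.388, 2.042, 0.0]
ft_force: [-0.7, 0.3, -0.6]
grip_width: 0.007
gripper_force: 0.4
t 19.82 tcp bay [0.0251 0.0069] z 0.0114 tooly yaw rel bay x -0.03 F [-0.7  0.3 -0.6]
time: 20.65
position: [0.6022, 0.0873, 0.0113]
tcp_rot: [2.388, 2.042, 0.0]
ft_force: [-1.2, 0.2, -0.2]
grip_width: 0.004
gripper_force: 0.6
t 20.65 tcp bay [0.0311 0.0067] z 0.0113 tooly yaw rel bay x -0.03 F [-1.2  0.2 -0.2]
```

```bash

python3 -m handwheel '[[0,0,1,0,0,0,0],[0,0,0,0,0,0,0],[0,0,1,0,0,0,0],[0,0,0,0,0,0,0],[0,0,1,0,0,0,0],[0,0,0,0,0,0,0],[0,0,0,0,0,0,0],[0,0,0,0,0,0,0],[0,0,0,0,0,0,0],[0,0,0,0,0,0,0]]'
python3 -c "
from h import *
st(); f=bot.grab_frame('top'); meas(f)"
```

```text
time: 21.48
position: [0.6052, 0.0869, 0.0114]
tcp_rot: [2.387, 2.042, 0.0]
ft_force: [-0.6, 0.3, -0.8]
grip_width: 0.008
gripper_force: 0.5
t 21.48 tcp bay [0.0342 0.0068] z 0.0114 tooly yaw rel bay x -0.03 F [-0.6  0.3 -0.8]
batten centre w [0.6313 0.0739] bay [ 0.0619 -0.002 ] size [0.2701 0.0321] yaw_rel_bay 0.02 yaw_w -8.9
A w [0.6537 0.2172] bay [0.0619 0.143 ]
B w [ 0.6088 -0.0693] bay [ 0.062 -0.147]
```

```bash

for i in 1 2; do python3 -m handwheel '[[0,0,1,0,0,0,0],[0,0,0,0,0,0,0],[0,0,0,0,0,0,0],[0,0,1,0,0,0,0],[0,0,0,0,0,0,0],[0,0,0,0,0,0,0],[0,0,0,0,0,0,0],[0,0,0,0,0,0,0],[0,0,0,0,0,0,0],[0,0,0,0,0,0,0]]' >/dev/null
python3 -c "
from h import *
st()"; done
```

```text
t 22.37 tcp bay [0.0343 0.0067] z 0.0111 tooly yaw rel bay x -0.02 F [-6.4  0.8  2.2]
t 23.2 tcp bay [0.0343 0.0067] z 0.0111 tooly yaw rel bay x -0.01 F [-11.9   0.7   7.3]
```

Solid contact at 34.3 mm. I'll press likewise near B and near the post to make sure it's flush along its length.

```bash

python3 -m handwheel '[[0,0,-24,0,0,0,0],[0,-39,0,0,0,0,0],[0,-39,0,0,0,0,0],[0,-39,0,0,0,0,0],[0,0,0,0,0,0,0],[0,0,15,0,0,0,0],[0,0,4,0,0,0,0],[0,0,2,0,0,0,0],[0,0,1,0,0,0,0],[0,0,0,0,0,0,0]]' >/dev/null
python3 -c "
from h import *
st()"
python3 -m handwheel '[[0,0,1,0,0,0,0],[0,0,0,0,0,0,0],[0,0,1,0,0,0,0],[0,0,0,0,0,0,0],[0,0,0,0,0,0,0],[0,0,0,0,0,0,0],[0,0,0,0,0,0,0],[0,0,0,0,0,0,0],[0,0,0,0,0,0,0],[0,0,0,0,0,0,0]]' >/dev/null
python3 -c "
from h import *
st()"
python3 -m handwheel '[[0,0,-24,0,0,0,0],[0,39,0,0,0,0,0],[0,39,0,0,0,0,0],[0,39,0,0,0,0,0],[0,38,0,0,0,0,0],[0,0,0,0,0,0,0],[0,0,15,0,0,0,0],[0,0,5,0,0,0,0],[0,0,2,0,0,0,0],[0,0,0,0,0,0,0]]' >/dev/null
python3 -c "
from h import *
st()"
python3 -m handwheel '[[0,0,1,0,0,0,0],[0,0,0,0,0,0,0],[0,0,1,0,0,0,0],[0,0,0,0,0,0,0],[0,0,0,0,0,0,0],[0,0,0,0,0,0,0],[0,0,0,0,0,0,0],[0,0,0,0,0,0,0],[0,0,0,0,0,0,0],[0,0,0,0,0,0,0]]' >/dev/null
python3 -c "
from h import *
st()"
```

```text
t 24.03 tcp bay [ 0.0345 -0.1104] z 0.0112 tooly yaw rel bay x 0.02 F [-7.  -2.5  3.2]
t 24.87 tcp bay [ 0.0345 -0.1104] z 0.0112 tooly yaw rel bay x 0.05 F [-12.3  -2.7   7.5]
t 25.7 tcp bay [0.0342 0.0457] z 0.0112 tooly yaw rel bay x -0.03 F [-5.3  4.9  3.6]
t 26.53 tcp bay [0.0343 0.0457] z 0.0111 tooly yaw rel bay x -0.04 F [-9.5  6.7  7.1]
```

```bash

python3 -m handwheel '[[0,0,-20,0,0,0,0],[0,0,-40,0,0,0,0],[0,0,-40,0,0,0,0],[0,-30,-20,-20,0,0,0],[0,-38,0,-15,0,0,0],[0,-38,0,-15,0,0,0],[0,-38,0,-15,0,0,0],[0,-38,0,-15,0,0,0],[0,-38,0,-15,0,0,0],[0,-38,0,-15,0,0,0]]' >/dev/null
python3 -m handwheel '[[0,-38,0,0,0,0,0],[0,-38,0,0,0,0,0],[0,-38,0,0,0,0,0],[0,-20,0,0,0,0,0],[0,0,0,0,0,0,0],[0,0,0,0,0,0,0],[0,0,0,0,0,0,0],[0,0,0,0,0,0,0],[0,0,0,0,0,0,0],[0,0,0,0,0,0,0]]' >/dev/null
python3 -c "
from h import *
st(); f=bot.grab_frame('top'); meas(f); g=bot.grab_frame('side')
a=cv2.resize(f['pixels'][90:260,170:450],(800,486)); cv2.imwrite('pics/t9.png',a[:,:,::-1])"
```

```text
t 28.2 tcp bay [-0.082  -0.3461] z 0.1215 tooly yaw rel bay x 0.07 F [ 1.1 -0.4  0.2]
batten centre w [0.6333 0.0831] bay [0.0626 0.0074] size [0.2889 0.0325] yaw_rel_bay 0.02 yaw_w -8.9
A w [0.6558 0.2264] bay [0.0625 0.1524]
B w [ 0.6109 -0.0601] bay [ 0.0626 -0.1376]
```

View pics/t9.png

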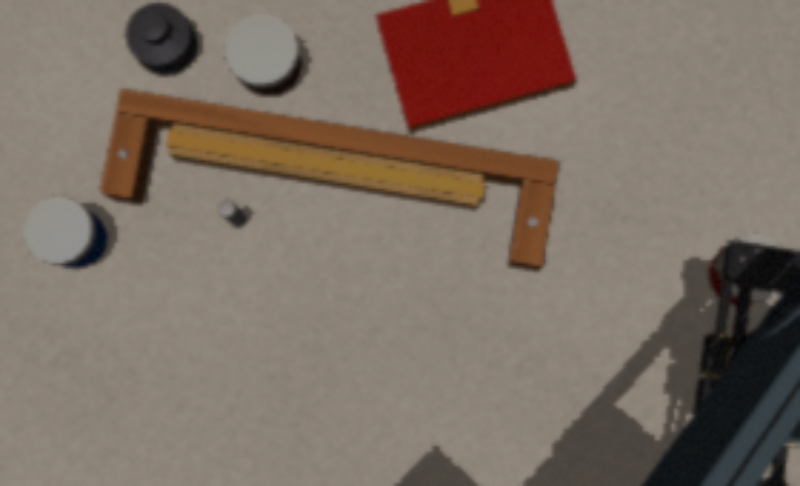

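The crop shows the batten, from about (170,140) to (483,190), lying flat against the back board along its whole length. Yaw error is 0.02°, the bystanders haven't moved and the robot is clear.

```bash
python3 -c "
from workcell import bot
print(bot.close_job())"
```

```text
the job is handed in; nothing more can be done
None
```

The batten lies flat against the back board along its whole length, with its +y end behind the post. It was only pushed, never lifted or pinched, nothing else visibly moved, and I handed the job in at about 28 s.

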